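Resuspend a chilled urine sample on the touch-run vortex mixer

ROBOT

A 6-joint arm with a two-finger parallel gripper is mounted at the origin on a cart in front of the work surface, level with it; the furniture and walls round the work are solid. World frame = base frame: x ahead of the robot, y to its left, z up, the work surface at z = 0. Lengths are in m, angles in rad, forces in N, time in s.
With the tool pointing down it reaches from about 0.375 to 0.825 m from the base axis. Payload 5.5 kg.
Tool frame: the origin (TCP) lies midway between the tips of the shut fingers; the grasp point (between the pads) lies grip_point_offset behind it (grip_point_offset is the distance from the TCP to the grasp point, in m); z points along the fingers, y is the line along which they close (so a half turn about z gives the same grasp; the last joint's range is limited). The gripper opens to 85 mm and grips with 20 to 120 N. Pads are 22 mm wide; open, the fingers measure 114 mm over their backs; the gripper's body (76 mm by 85 mm) begins 54 mm behind the grasp point. The pads swing forward as they close: fully open they stand 13 mm farther back than shut.
Start: joints at [0, 0.314, -0.047, 1.21, 0, 1.571], TCP at [0.6, -0, 0.231] pointing down, gripper open.
Joint ranges: [-2.67, 2.67], [-0.69, 1.73], [-1.03, 1.25], [-2.08, 2.16], [-1.42, 1.45], [-3.14, 3.14]. Speed limits (rad/s): [2.39, 2.39, 3.01, 3.14, 3.14, 3.14].

INTERFACE

Orientations are given as [roll, pitch, yaw] about the fixed x, y, z axes, in that order (R = Rz(yaw) Ry(pitch) Rx(roll)).
In Python, from workcell import * gives the robot as it stands. Calls block until the motion is done:
- move_to(position, orientation): joint-space move of the TCP to a pose.
- move_straight(position, rot=None, rate=0.15, threshold=None): straight line of the TCP; rot=None keeps the orientation; rate is the mean speed in m/s. With threshold (N) it stops when the force on the tool has changed by that much, and returns True; else False.
- movej(angles): joint-space move.
- command_gripper(opening, newtons=None): finger opening in m; newtons is the grip in N (None keeps the last); returns when the fingers have stopped.
- hold(seconds).
- inverse_kinematics(position, orientation): joint angles nearest the present ones, or None.
- grab_frame(name): name is "scene" or "side" or "wrist"; returns (picture, depth): 400x640x3 uint8, blue, green, red; 400x640 float32, m along the optical axis (not along the pixel's ray), 0 where there is no reading.
- calibration(name): a dict with "fx", "fy", "cx", "cy" (pixels), "rvec" (rotation vector, rad) and "tvec" (3), from world to camera coordinates, as OpenCV has them; the wrist camera has in their place "mount" (4x4, takes a point from camera to tool coordinates, whose origin is the TCP and whose axes are the flange's). Camera axes: x right, y down, z forward; pixel columns grow to the right and rows downward; lengths in m; the calibration is good to about 2 mm. A picture is of the moment at which its call begins: read the wrist's pose just before it. calibration takes no time and is no camera call.
A pose or a line that the arm cannot do raises MotionError and nothing moves.
- job_done(): hands the job in; it is judged then, once.
Readings, each from a call of its own:
- read_time_s(): time.
- read_joints(): joint angles.
- read_joint_velocities(): joint speeds.
- read_joint_efforts(): joint torques, N m.
- read_tcp_pos(): TCP position.
- read_tcp_rot(): TCP orientation.
- read_force(): force on the tool from outside, world axes, zero at the start.
- read_moment(): the same for the moment, N m.
- read_gripper_width(): finger opening in m.
- read_grip_force(): force on a finger pad.
Only numpy, scipy, OpenCV 4.12 (cv2) and the standard library are available. Lean on these libraries where they do the work, as an engineer would, in place of code of your own. Each camera call takes 0.05 s, during which the arm holds its last target. There are 200 camera calls.

TASK

Resuspend the sediment in the yellow-capped urine tube before it goes to the microscope: lift the cover off the tube cooler by its knob and stand it upright, rim down, on the free worktop, then take the yellow-capped tube out. Stand its foot in the rubber cup of the vortex mixer and, keeping hold of the tube upright, press the cup down about half way (some 4 to 5 mm of its 8 mm), where the mixer runs without stalling on its stop; keep it there for at least three seconds and finish while still holding it pressed. Leave the other tubes in their wells and everything else on the bench where it is.

Things in the scene. Friction and masses are not known exactly. Their poses are not given: they have to be found in the camera images.
- cover: Loose clear bluish box, 96 x 96 x 60 mm, open below, dark-blue knob on top; 0.11 to 0.22 kg. Origin: centre of its lower rim; z up. It stands 48 mm up on the cooler's ledge, round a plinth 6 mm high with 2.5 mm play; tubes reach 52 mm up inside it, so raise it straight up 65 mm or more before moving sideways. Worktop free for it: 0.16 m square about x 0.45, y -0.39.
- cover_knob (a point): Where to grip the knob of the cover: on its axis, 80 mm above the rim. The knob is round, 28 mm in diameter from 73 to 87 mm above the rim, top at 90 mm.
- cooler: Fixed white and dark-blue tube cooler block, 96 x 96 mm; origin: centre of its underside, sides along its x and y. White top face with wells at 54 mm. Four wells, 15 mm wide, 42 mm deep, at x = +-23, y = +-23 mm; three hold tubes, one is empty.
- yellow_tube: Tube with a yellow cap, 87 mm high, 12 g: body 13 mm in diameter, cap 16 mm in diameter from 70 mm up. Origin: centre of its flat foot, z up to the cap. It stands in a well, foot 12 mm above the worktop, top 45 mm above the block's top face. Grip it across the cap and just below; the nearest tubes stand 46 mm away along the cooler's x and y.
- purple_tube: Like the yellow-capped tube, with a purple cap; stays in its well.
- green_tube: Like the yellow-capped tube, with a green cap; stays in its well.
- mixer: Fixed vortex mixer: round light-grey base 101 mm in diameter, dark-blue control panel on its front (-x of its frame). Origin: centre of its underside; it is 100 mm high to the rim of the cup, which stands over the middle.
- mixer_cup (a point): Centre of the mouth of the black rubber cup, which goes down with it (100 mm above the worktop at rest). The mouth is 23 to 24 mm in diameter; the cup narrows to about 21 mm at its flat floor, 16 mm below the mouth; outside diameter 41 mm.
- mixer_head (a joint): Travel of the cup straight down: 0 = at rest, up; 0.008 m = on its stop. Its spring pushes back with about 2 N at first and 0.7 N more for each mm (about 5 N at 4 mm). The mixer runs from 2.5 mm and stalls from 6.8 mm.
- sample_cup: Bystander: white sample cup with a white lid, 64 mm wide, 70 mm high; origin under its centre.
- timer: Bystander: white bench timer 62 x 62 x 22 mm with a green and a red button; origin under its centre.
- slide_pack: Bystander: pale green carton 29 x 78 x 30 mm; origin under its centre.

How it is judged:
By the outcome, as a careful person would: the job done as asked, in the order asked, and still so for the second after the job is handed in, while the arm keeps its last pose, push and grip.
It also fails if it takes over 61 s, if anything falls off the work surface, if the arm or the gripper's body presses on something with over 40 N, if the wrist force passes 120 N, or if a joint passes its speed limit or range.

## Working session

There is one attempt and no reset: what is moved stays moved. The work goes in short steps, each a Python script; the robot and the scene stay as the last script left them, time stands still between calls to the robot, and variables do not carry over. Pictures are saved under pics/ and viewed, at most 13 in all, crops included, and the job is handed in when it is done.

```bash
mkdir -p pics; ls
cat > h.py <<'E'
from workcell import *
import numpy as np, cv2
def ext(n):
    c=calibration(n); K=np.array([[c["fx"],0,c["cx"]],[0,c["fy"],c["cy"]],[0,0,1]])
    if "mount" in c:
        from scipy.spatial.transform import Rotation as R
        T=np.eye(4);T[:3,:3]=R.from_euler("xyz",read_tcp_rot()).as_matrix();T[:3,3]=read_tcp_pos()
        T=T@np.array(c["mount"]); return K,T[:3,:3],T[:3,3]
    Rm=cv2.Rodrigues(np.array(c["rvec"],float))[0]
    return K,Rm.T,-Rm.T@np.array(c["tvec"],float).ravel()
def ray(E,u,v):
    K,R,o=E; return R@np.linalg.inv(K)@[u,v,1.]
def onplane(E,u,v,z):
    d=ray(E,u,v); return E[2]+d*(z-E[2][2])/d[2]
def cloud(E,d):
    K,R,o=E; v,u=np.mgrid[:d.shape[0],:d.shape[1]]
    p=np.stack([(u-K[0,2])/K[0,0]*d,(v-K[1,2])/K[1,1]*d,d],-1)
    return p@R.T+o
E
python3 - <<'E'
from h import *
print(grip_point_offset if 'grip_point_offset' in globals() else None, read_tcp_rot())
for n in("scene","side","wrist"):
    E=ext(n);im,d=grab_frame(n);cv2.imwrite(f"pics/{n}0.png",im);np.savez(f"{n}0.npz",im=im,d=d,K=E[0],R=E[1],o=E[2]);print(n,E[0][0,0],E[2],E[1][:,2])
E
```

```text
pics
0.0187 [-3.13985118e+00  2.52876774e-05  1.57076028e+00]
scene 366.4169720357414 [ 0.17074375 -0.74412491  0.7843571 ] [ 0.37134813  0.50332089 -0.78023628]
side 400.8981914120451 [ 0.09794318 -0.3474037   0.8425096 ] [ 0.46081265  0.05398399 -0.88585407]
wrist 276.2395089293544 [0.59937001 0.07900978 0.37266217] [-0.00179947 -0.31015019 -0.95068587]
```

View pics/scene0.png

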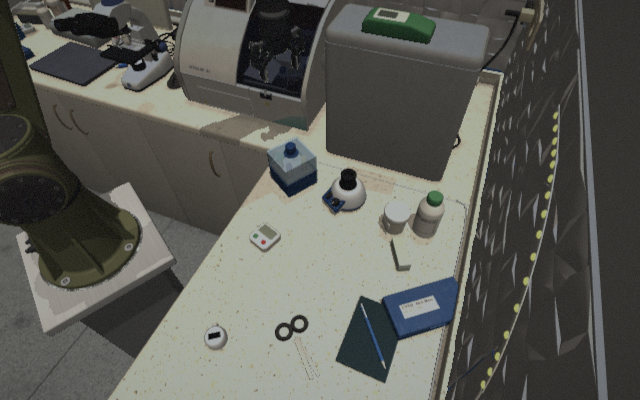

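View pics/side0.png

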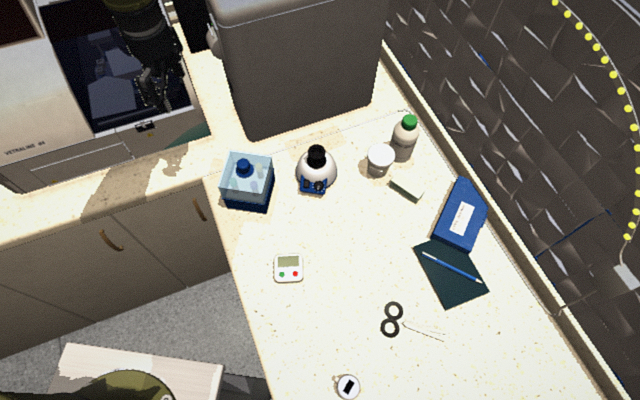

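The scene view shows the covered cooler at (292,165) with its knob at (291,149), and the mixer cup at (348,177). The side view shows the knob at (245,167), the cup at (316,155) and the timer at (288,268).

Run:
```python
from h import *
L={"scene":((291,149),(348,177)),"side":((245,167),(316,155))}
for n in L:
    f=np.load(n+"0.npz");E=(f["K"],f["R"],f["o"]);P=cloud(E,f["d"]);im=f["im"].astype(int)
    hsv=cv2.cvtColor(f["im"],cv2.COLOR_BGR2HSV)
    for (u,v),nm,zt in zip(L[n],("knob","cup"),(.138,.1)):
        w=P[v-16:v+17,u-16:u+17].reshape(-1,3); print(n,nm,"centre px point",P[v,u].round(4),onplane(E,u,v,zt).round(4),hsv[v,u])
        z0=.124 if nm=="knob" else .088
        m=w[(w[:,2]>z0)&(w[:,2]<.16)]; print("  n",len(m),"top pts mid",((m.min(0)+m.max(0))/2).round(4),"ext",np.ptp(m,0).round(4))
        cv2.imwrite(f"pics/c_{n}_{nm}.png",1*f["im"][v-30:v+40,u-40:u+40])
ims=[cv2.resize(cv2.imread(f"pics/c_{n}_{k}.png"),(400,300),interpolation=cv2.INTER_CUBIC) for n in L for k in("knob","cup")]
cv2.imwrite("pics/m1.png",np.vstack([np.hstack(ims[:2]),np.hstack(ims[2:])]))
```

```text
scene knob centre px point [ 0.5186 -0.1476  0.1354] [ 0.5172 -0.15    0.138 ] [113 130  61]
  n 95 top pts mid [ 0.5225 -0.1385  0.1327] ext [0.0251 0.0249 0.0162]
scene cup centre px point [ 0.6027 -0.2766  0.083 ] [ 0.5922 -0.2879  0.1   ] [120  16  16]
  n 168 top pts mid [ 0.5979 -0.2809  0.0957] ext [0.0388 0.0389 0.0145]
side knob centre px point [ 0.5148 -0.1456  0.1362] [ 0.5137 -0.1461  0.138 ] [109 201 117]
  n 151 top pts mid [ 0.5225 -0.1373  0.132 ] ext [0.0267 0.0269 0.0158]
side cup centre px point [ 0.5993 -0.2825  0.083 ] [ 0.5881 -0.284   0.1   ] [30 20 26]
  n 210 top pts mid [ 0.5982 -0.2816  0.0952] ext [0.0402 0.0389 0.0134]
```

View pics/m1.png

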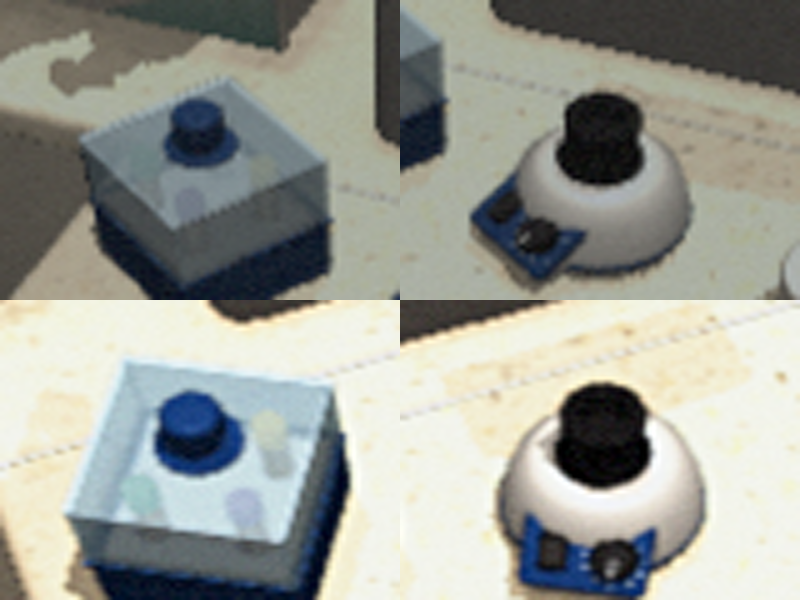

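View pics/wrist0.png

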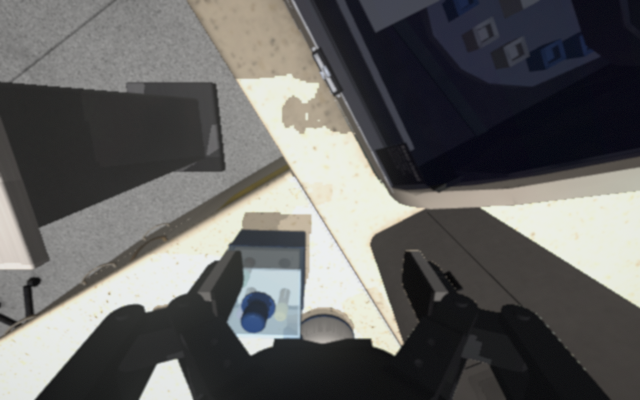

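Scene and side views agree on the knob axis at (0.5225,-0.138) and the cup at (0.598,-0.281). Three cap colours show through the cover: yellow is the one at far right. Next I check the obstacles and take a close view.

Run:
```python
from h import *
pts=[]
for n in("scene","side"):
    f=np.load(n+"0.npz");P=cloud((f["K"],f["R"],f["o"]),f["d"])[f["d"]>0];pts.append(P)
P=np.vstack(pts); g=lambda a:np.floor(a/.04).astype(int)
H=np.zeros((16,17),int)
q=P[(P[:,0]>.3)&(P[:,0]<.94)&(P[:,1]>-.58)&(P[:,1]<.1)]
np.maximum.at(H,(((q[:,0]-.3)/.04).astype(int),((q[:,1]+.58)/.04).astype(int)),(q[:,2]*1000).astype(int))
print("cols y from -.56 step .04; rows x .32")
for i,r in enumerate(H):print("%.2f"%(.32+.04*i),*["%4d"%v for v in r])
# look from close above the knob, yaw options
for yaw in(0,np.pi/2,-np.pi/2,np.pi):
    for p in((.52,-.138,.11),(.598,-.281,.13),(.45,-.39,.06)):
        j=inverse_kinematics(p,[np.pi,0,yaw]); print(round(yaw,2),p,None if j is None else np.round(j,2))
```

```text
cols y from -.56 step .04; rows x .32
0.32   17    6   12    3    4    3    4   26   25    4    3    1    0    0    0    0    0
0.36   16    3    3    4    3    5    3   24   24    4    3    4    0    0    0    0    0
0.40   24   20    3    3    4    3    4   22   21    4    3    5    1    0    0    0    0
0.44   34   23    4    4    3    4    4    3    3    3    4    3    3    0    0    0    0
0.48   37    4    3    3    4    4    4    4    3  110  112  110  109    1    0    0    0
0.52   36    4    3    3    4    4   41   43   29  110  140  140  110    3  350    2    3
0.56    4   33   33    5    4    4   62  102   60  110  111  111  111  468  471  463    5
0.60    3   32   34   73   72    3  100  102   63    4    3    2    0  460  349  403  160
0.64    4    4  103   73   72    4   60   62   57    3    4    4    4  431  424  182  206
0.68    6  105  138  107   71    4    3    4    3    4  385  386  385  289  349  220  235
0.72  512  102  136  100    3    4    4    5  419  422  419  387  387  347  205  249  263
0.76  573    8    4    2    4    4  375  419  422  423  422  387  387  3
[... 439 characters left out ...]
0 (0.598, -0.281, 0.13) [-0.44  0.48 -0.04  1.05  0.    2.7 ]
0 (0.45, -0.39, 0.06) [-0.71  0.42 -0.3   0.85  0.    2.43]
1.57 (0.52, -0.138, 0.11) [-0.26  0.28 -0.38  0.91  0.    1.31]
1.57 (0.598, -0.281, 0.13) [-0.44  0.48 -0.04  1.05  0.    1.13]
1.57 (0.45, -0.39, 0.06) [-0.71  0.42 -0.3   0.85  0.    0.86]
-1.57 (0.52, -0.138, 0.11) [-0.26  0.28 -0.38  0.91  0.   -1.83]
-1.57 (0.598, -0.281, 0.13) [-0.44  0.48 -0.04  1.05  0.   -2.01]
-1.57 (0.45, -0.39, 0.06) [-0.71  0.42 -0.3   0.85  0.   -2.28]
3.14 (0.52, -0.138, 0.11) [-0.26  0.28 -0.38  0.91  0.   -0.26]
3.14 (0.598, -0.281, 0.13) [-0.44  0.48 -0.04  1.05  0.   -0.44]
3.14 (0.45, -0.39, 0.06) [-0.71  0.42 -0.3   0.85  0.   -0.71]
```

Run:
```python
from h import *
D=[np.pi,0,np.pi]
move_to([.5225,-.138,.2],D)
E=ext("wrist");im,d=grab_frame("wrist");cv2.imwrite("pics/w1.png",im)
P=cloud(E,d);print(read_time_s(),read_force())
hsv=cv2.cvtColor(im,cv2.COLOR_BGR2HSV)
m=(abs(P[...,0]-.5225)<.04)&(abs(P[...,1]+.138)<.04)&(P[...,2]>.125)&(P[...,2]<.145)
w=P[m];print(m.sum(),w.min(0),w.max(0),(w.min(0)+w.max(0))/2)
```

```text
1.8083 [-0.11855387  0.70778177  0.36786116]
938 [ 0.51094963 -0.15077807  0.12528903] [ 0.53757771 -0.12313468  0.13947663] [ 0.52426367 -0.13695638  0.13238283]
```

View pics/w1.png

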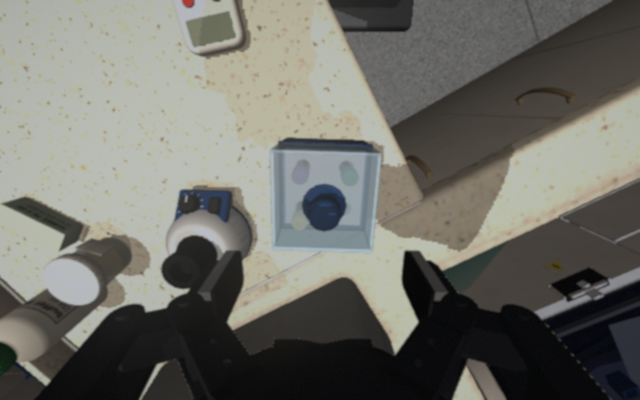

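The wrist view shows the knob at (323,207) and the cover square to the picture, with the yellow cap at (300,217). The knob is at (0.524,-0.137), so I'll grip it.

Run:
```python
from h import *
print(move_straight([.5238,-.1372,.108],rate=.12,threshold=15),read_tcp_pos())
f0=np.array(read_force())
command_gripper(0.0,40);print("w",read_gripper_width(),read_grip_force(),np.array(read_force())-f0)
p=read_tcp_pos();move_straight([p[0],p[1],p[2]+.04],rate=.06)
print("w",read_gripper_width(),np.array(read_force())-f0,read_time_s())
move_straight([p[0],p[1],p[2]+.085],rate=.12)
print("w",read_gripper_width(),np.array(read_force())-f0,read_time_s())
E=ext("wrist");im,d=grab_frame("wrist");cv2.imwrite("pics/w2.png",im)
```

```text
False [ 0.52434208 -0.13730692  0.10861576]
w 0.026222578312861528 52.42737318214495 [-2.4485762   1.98938913 16.99435559]
w 0.02609729887252651 [ 0.50251526  0.56255118 -1.62376203] 4.175
w 0.026051348905093318 [ 0.2188834   0.37491685 -1.93878826] 4.7
```

View pics/w2.png

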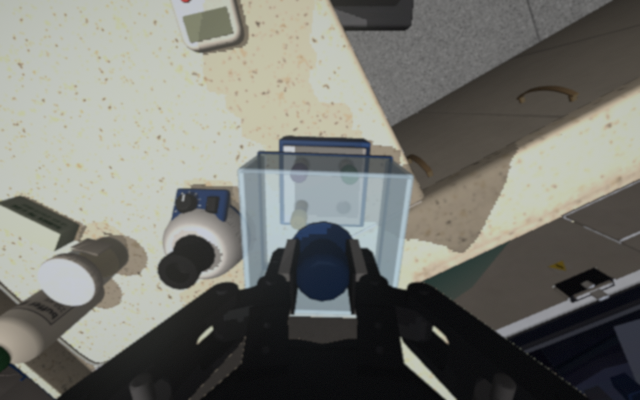

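The cover hangs from the fingers clear of the cooler, with the tubes visible below it still standing. I carry it over and set it down.

Run:
```python
from h import *
z=read_tcp_pos()[2]
move_straight([.45,-.39,z],rate=.22)
move_straight([.45,-.39,.072],rate=.15); hold(.2)
f=np.array(read_force())
print(move_straight([.45,-.39,.052],rate=.025,threshold=4),read_tcp_pos(),np.array(read_force())-f,read_time_s())
command_gripper(.085);hold(.2)
p=read_tcp_pos();move_straight([p[0],p[1],.2],rate=.2)
print(read_time_s())
move_to([.50,-.135,.2],[np.pi,0,np.pi])
E=ext("wrist");im,d=grab_frame("wrist");cv2.imwrite("pics/w3.png",im)
np.savez("w3.npz",im=im,d=d,K=E[0],R=E[1],o=E[2])
P=cloud(E,d);hsv=cv2.cvtColor(im,cv2.COLOR_BGR2HSV)
q=P[(P[...,2]>.06)&(P[...,2]<.12)&(abs(P[...,0]-.5243)<.05)&(abs(P[...,1]+.1373)<.05)];print(len(q),q[:,2].max())
for n,lo,hi in(("yellow",20,36),("green",45,90),("purple",120,160)):
    m=(hsv[...,0]>=lo)&(hsv[...,0]<=hi)&(hsv[...,1]>50)&(P[...,2]>.085)&(P[...,2]<.115)&(abs(P[...,0]-.5243)<.05)&(abs(P[...,1]+.1373)<.05)
    w=P[m]; 
    if len(w)>5: t=w[w[:,2]>w[:,2].max()-.006];print(n,len(w),len(t),"mid",(np.percentile(t,1,0)+np.percentile(t,99,0))/2,np.ptp(t,0))
print(read_time_s())
```

```text
True [ 0.44971899 -0.39013406  0.0629186 ] [-0.52048767  0.55356676  5.61167291] 7.75
9.4
1020 0.10035848728984584
yellow 225 188 mid [ 0.54623687 -0.16062432  0.09699608] [0.01590708 0.01493953 0.00594743]
green 202 181 mid [ 0.50159419 -0.11367648  0.09716681] [0.01431519 0.01311121 0.00594212]
purple 182 173 mid [ 0.49994183 -0.15905923  0.09774341] [0.01380854 0.01306354 0.00557375]
10.4667
```

View pics/w3.png

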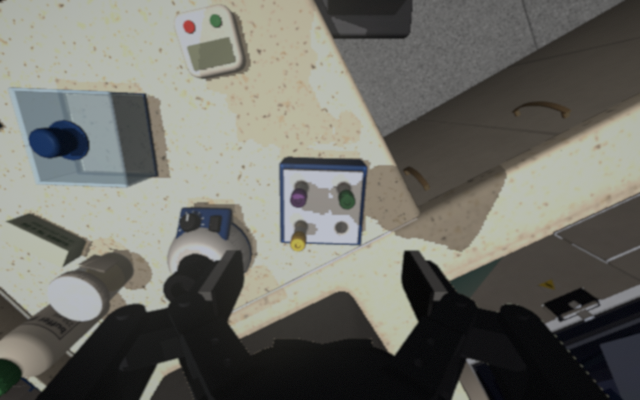

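The tubes are all standing; yellow is at (298,240), with nothing beside it along y except the empty well. The cover stands at upper left with its knob at (55,140). I'll check its heights, then grip the yellow tube.

Run:
```python
from h import *
f=np.load("w3.npz");P=cloud((f["K"],f["R"],f["o"]),f["d"]);q=P[120:160,28:65].reshape(-1,3);q=q[q[:,2]>.075];print("placed knob",q.min(0),q.max(0))
command_gripper(.042)
y=[.5462,-.1606]
move_to([*y,.13],[np.pi,0,np.pi])
print(move_straight([*y,.067],rate=.1,threshold=6),read_tcp_pos())
f0=np.array(read_force());command_gripper(0,60);print("w",read_gripper_width(),read_grip_force(),np.array(read_force())-f0)
p=read_tcp_pos();move_straight([p[0],p[1],p[2]+.06],rate=.08)
move_straight([p[0],p[1],.2],rate=.15)
print(p,"w",read_gripper_width(),np.array(read_force())-f0)
move_to([.51,-.25,.22],[np.pi,0,np.pi])
E=ext("wrist");im,d=grab_frame("wrist");cv2.imwrite("pics/w4.png",im);P=cloud(E,d)
np.savez("w4.npz",im=im,d=d,K=E[0],R=E[1],o=E[2])
m=(P[...,2]>.094)&(P[...,2]<.106)&(abs(P[...,0]-.6)<.035)&(abs(P[...,1]+.281)<.035)
w=P[m];print(m.sum(),w.min(0),w.max(0),(w.min(0)+w.max(0))/2,read_time_s())
```

```text
placed knob [ 0.42015428 -0.40247554  0.07547664] [ 0.46383158 -0.13609943  0.34185637]
False [ 0.54671627 -0.16072346  0.06779512]
w 0.01415951794733709 58.33317697048187 [-1.14408818 -0.26827521  4.28690282]
[ 0.54699765 -0.16079135  0.06790109] w 0.01374864835223467 [-0.61581094 -0.71785507 -1.84880233]
35 [ 0.58546147 -0.30156068  0.09415181] [ 0.60073093 -0.29557277  0.10081976] [ 0.5930962  -0.29856673  0.09748578] 14.6167
```

View pics/w4.png

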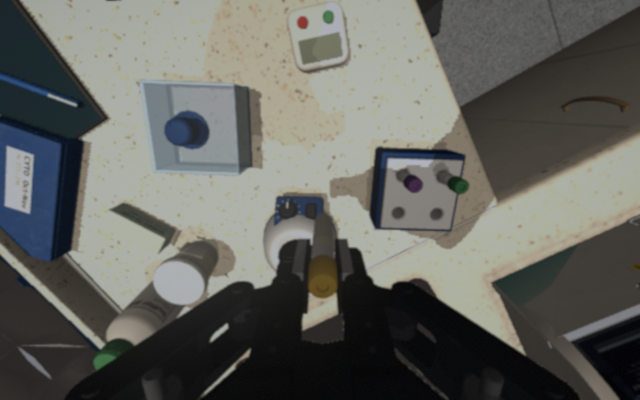

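The tube is held, the other two are in place and the cover stands upright at (195,125). The fingers hide the cup from here, so I'll move aside to measure it and check the tube's tilt from the fixed cameras.

Run:
```python
from h import *
move_to([.50,-.15,.21],[np.pi,0,np.pi])
E=ext("wrist");im,d=grab_frame("wrist");cv2.imwrite("pics/w5.png",im);P=cloud(E,d)
m=(P[...,2]>.094)&(P[...,2]<.106)&(abs(P[...,0]-.6)<.035)&(abs(P[...,1]+.281)<.035)
w=P[m];print("cup",m.sum(),w.min(0),w.max(0),(w.min(0)+w.max(0))/2)
c=np.array(read_tcp_pos());print(c,read_tcp_rot(),read_time_s())
for n in("scene","side"):
    E=ext(n);im,d=grab_frame(n);cv2.imwrite(f"pics/{n}5.png",im);P=cloud(E,d)
    m=(np.hypot(P[...,0]-c[0],P[...,1]-c[1])<.03)&(P[...,2]>c[2]-.07)&(P[...,2]<c[2]+.03)&(d>0)
    for a in np.arange(-.06,.03,.01):
        w=P[m&(P[...,2]>c[2]+a)&(P[...,2]<=c[2]+a+.01)]
        if len(w):print(n,round(a,3),len(w),(np.median(w,0)-c).round(4))
    v,u=np.nonzero(m);print(u.min(),u.max(),v.min(),v.max())
    q=im[v.min()-15:v.max()+25,u.min()-25:u.max()+25];cv2.imwrite(f"pics/t_{n}.png",cv2.resize(q,(390,500),interpolation=cv2.INTER_CUBIC))
    m=(P[...,2]>.094)&(P[...,2]<.106)&(abs(P[...,0]-.6)<.035)&(abs(P[...,1]+.281)<.035);w=P[m];print("cup",n,m.sum(),(w.min(0)+w.max(0))/2,np.ptp(w,0))
cv2.imwrite("pics/t.png",np.hstack([cv2.imread("pics/t_scene.png"),cv2.imread("pics/t_side.png")]))
```

```text
cup 788 [ 0.57956981 -0.30186782  0.09400002] [ 0.61951374 -0.26121014  0.101811  ] [ 0.59954177 -0.28153898  0.09790551]
[ 0.50023529 -0.14912596  0.20975858] [-3.14133536e+00 -1.98638013e-04 -3.13953087e+00] 15.15
scene -0.06 3 [-0.0011 -0.0035 -0.0519]
scene -0.05 14 [-0.0044 -0.0039 -0.0451]
scene -0.04 18 [-0.0046 -0.0037 -0.0366]
scene -0.03 16 [-0.0046 -0.0037 -0.0253]
scene -0.02 22 [-0.0037 -0.0035 -0.0154]
scene -0.01 5 [-0.0067 -0.0047 -0.0075]
scene 0.0 22 [-0.0084 -0.0102  0.0066]
scene 0.01 49 [-0.0088 -0.0126  0.0149]
scene 0.02 45 [-0.0083 -0.0166  0.0244]
274 288 120 147
cup scene 132 [ 0.59856293 -0.28175079  0.0987036 ] [0.03832794 0.03932925 0.00903052]
side -0.06 2 [-0.0054 -0.0012 -0.0522]
side -0.05 17 [-0.0059 -0.0028 -0.0453]
side -0.04 21 [-0.0062 -0.0036 -0.0361]
side -0.03 18 [-0.0058 -0.0039 -0.026 ]
side -0.02 20 [-0.0055 -0.0028 -0.0156]
side -0.01 15 [-0.0068 -0.0019 -0.004 ]
side 0.0 47 [-0.0083 -0.0015  0.0065]
side 0.01 66 [-0.0086 -0.0062  0.0151]
side 0.02 94 [-0.0083 -0.0011  0.0261]
226 250 141 170
cup side 172 [ 0.59829134 -0.28157169  0.09861625] [0.04136921 0.03932006 0.00913458]
```

View pics/t.png

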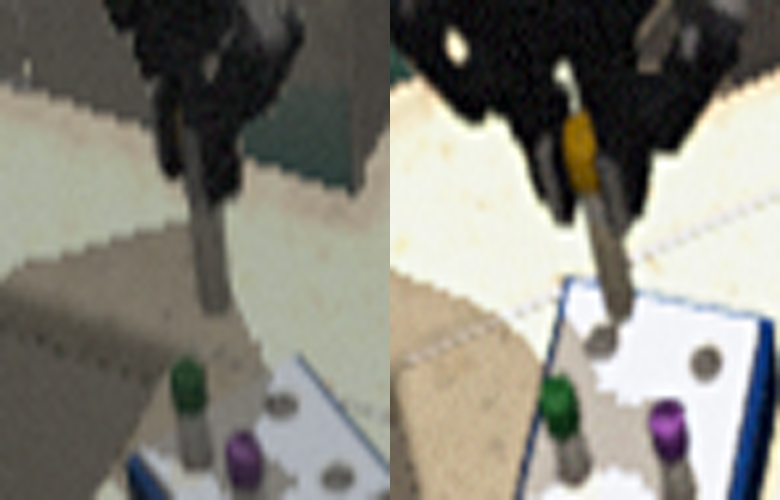

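View pics/w5.png

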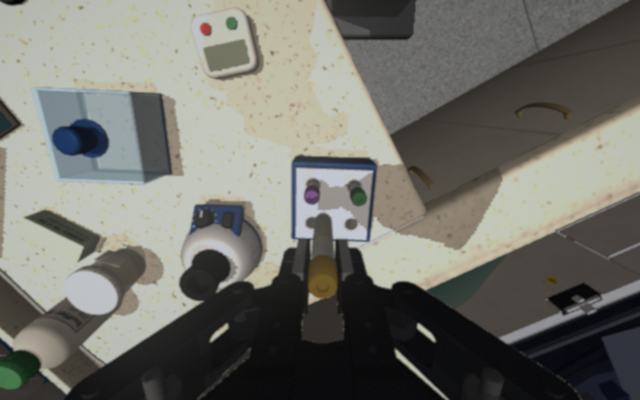

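The tube hangs upright in both fixed views, with no drift along its length. The cup is at (205,278) in the wrist view, and all three cameras put it at (0.599,-0.2815). Now I insert the tube and press.

Run:
```python
from h import *
c=[.599,-.2815]
move_to([*c,.175],[np.pi,0,np.pi]);hold(.3)
p=np.array(read_tcp_pos());print(p); e=p[:2]-c
t=np.array(c)-e*.7
move_straight([*t,.146],rate=.06);hold(.4)
f0=np.array(read_force());print(read_tcp_pos(),f0)
z=read_tcp_pos()[2]
for zz in np.arange(.1445,.1335,-.001):
    move_straight([*t,zz],rate=.02);hold(.1);f=np.array(read_force())-f0;q=read_tcp_pos();print(np.round(zz,4),np.round(q,4),f.round(2),round(read_gripper_width(),5))
    if f[2]>5.0:break
print(read_time_s(),read_moment())
for n in("scene","side"):
    E=ext(n);im,d=grab_frame(n);cv2.imwrite(f"pics/{n}6.png",im);np.savez(n+"6.npz",im=im,d=d,K=E[0],R=E[1],o=E[2])
```

```text
[ 0.59902978 -0.28075491  0.17594909]
[ 0.59911097 -0.28210381  0.14628605] [ 1.20588781  0.09714666 -0.68818207]
0.1445 [ 0.5989 -0.282   0.1444] [-1.08 -0.08  0.75] 0.01415
0.1435 [ 0.599  -0.282   0.1435] [-0.76  0.4   0.39] 0.01374
0.1425 [ 0.5989 -0.282   0.1425] [-1.12 -0.98  0.08] 0.01464
0.1415 [ 0.5989 -0.282   0.1415] [-1.97  0.14  0.43] 0.01404
0.1405 [ 0.599  -0.282   0.1405] [-1.81  0.92  0.66] 0.01395
0.1395 [ 0.5992 -0.2821  0.1398] [-1.81 -0.58  2.74] 0.01374
0.1385 [ 0.5991 -0.2821  0.1386] [-1.34  0.11  4.08] 0.01417
0.1375 [ 0.5991 -0.2821  0.1376] [-1.09 -0.87  3.82] 0.01448
0.1365 [ 0.599  -0.2821  0.1366] [-1.55 -1.35  4.97] 0.01366
0.1355 [ 0.599  -0.2821  0.1356] [-0.54 -0.48  5.29] 0.01442
20.7917 [-0.08123685  0.03158151 -0.00469489]
```

Run:
```python
from h import *
c=(.599,-.2815)
for n in("scene","side"):
    z={}
    for k in("0","6"):
        f=np.load(n+k+".npz");P=cloud((f["K"],f["R"],f["o"]),f["d"]);r=np.hypot(P[...,0]-c[0],P[...,1]-c[1])
        z[k]=(P[...,2],r,P)
    m=(abs(z["0"][1]-.016)<.003)&(z["0"][0]>.096)
    a=z["6"][0]; w=m&(a>.085)&(a<.104)&(abs(z["6"][1]-.016)<.004)
    print(n,"rim drop mm",w.sum(),1e3*np.median(z["0"][0][w]-a[w]), np.median(z["0"][0][w]),np.median(a[w]))
    P=z["6"][2];r=z["6"][1]
    for lo in np.arange(.095,.135,.01):
        q=P[(r<.011)&(P[...,2]>lo)&(P[...,2]<lo+.01)]
        if len(q):print(round(lo,3),len(q),np.median(q,0).round(4))
F=[]
for _ in range(20):hold(.05);F.append(read_force())
print(np.mean(F,0),np.std(F,0),read_time_s(),read_tcp_pos())
im=cv2.imread("pics/side6.png")[90:240,180:400];b=cv2.imread("pics/scene6.png")[110:260,250:470]
cv2.imwrite("pics/v6.png",cv2.resize(np.hstack([im,b]),(800,273),interpolation=cv2.INTER_CUBIC))
```

```text
scene rim drop mm 48 4.050343435374804 0.10017800017961193 0.09625862619180703
0.095 15 [ 0.5935 -0.2856  0.0992]
0.105 13 [ 0.5943 -0.2845  0.1094]
0.115 15 [ 0.5942 -0.2845  0.1187]
0.125 6 [ 0.5931 -0.2811  0.127 ]
0.135 9 [ 0.5926 -0.275   0.1403]
side rim drop mm 71 4.141886553844398 0.09900660920355775 0.09441170517221675
0.095 16 [ 0.5927 -0.2824  0.1018]
0.105 14 [ 0.5932 -0.2824  0.1103]
0.115 16 [ 0.5926 -0.2812  0.1206]
0.125 14 [ 0.5925 -0.2823  0.1291]
0.135 18 [ 0.593  -0.2822  0.1389]
[ 0.00731797 -0.52866382  4.96183315] [0.47182741 0.43656329 0.47963003] 21.8917 [ 0.59899225 -0.28204563  0.13549516]
```

View pics/v6.png

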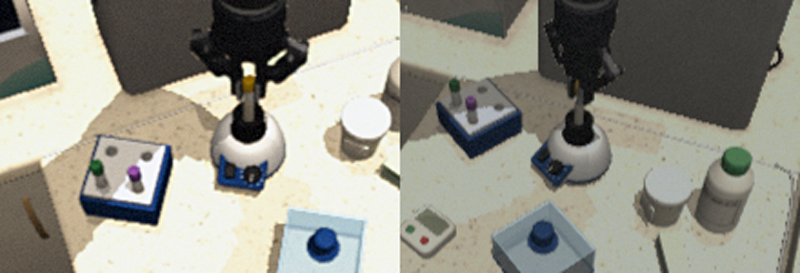

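The rim has dropped 4.1 mm in both views, the tube is upright in the cup, and everything else is in place. I press 0.4 mm further, hold, and hand in.

Run:
```python
from h import *
move_straight([.599,-.2820,.1351],rate=.02);hold(5)
print(read_tcp_pos(),read_force(),read_gripper_width(),read_time_s())
print(job_done())
```

```text
[ 0.59899059 -0.28201595  0.13509661] [ 0.04214893 -1.70920507  5.20972603] 0.014093266257891883 27.1417
the job is handed in; nothing more can be done
None
```

The job is handed in at about 27 s: the cover stands on the free worktop, and the arm still holds the yellow-capped tube upright in the mixer cup. It is pressed about 4.5 mm by arm position (the cameras measured 4.1 mm just before the last 0.4 mm) and was held there for 5 s before hand-in.

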